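# Refit the hooked cover of the plaster settling tank

### The arm

A 6-joint arm with a two-finger parallel gripper is mounted at the origin on the work surface. World frame = base frame: x ahead of the robot, y to its left, z up, the work surface at z = 0. Lengths are in m, angles in rad, forces in N, time in s.
With the tool pointing down it reaches from about 0.3 to 0.875 m from the base axis. Payload 6.4 kg.
Tool frame: the origin (TCP) lies midway between the tips of the shut fingers; the grasp point (between the pads) lies 19 mm behind it; z points along the fingers, y is the line along which they close (so a half turn about z gives the same grasp; the last joint's range is limited). The gripper opens to 85 mm and grips with 20 to 120 N. Pads are 22 mm wide; open, the fingers measure 114 mm over their backs; the gripper's body (76 mm by 85 mm) begins 54 mm behind the grasp point. The pads swing forward as they close: fully open they stand 13 mm farther back than shut.
Start: joints at [-1.423, 0.181, 1.607, -0, 1.354, -0.206], TCP at [0.199, -0.539, 0.231] pointing down, gripper open.
Joint ranges: [-2.99, 2.99], [-0.89, 2.07], [0.3, 2.58], [-1.14, 4.28], [0, 2.63], [-3.12, 3.12]. Speed limits (rad/s): [2.57, 2.57, 3.01, 3.14, 3.14, 3.14].

### API

Orientations are given as a unit quaternion [w, x, y, z].
In Python, from bench import ctrl gives the robot as it stands. The module is installed in compiled form; this text tells all that it offers.
- The arm moves only by the tool move_arm, never from a script. Its argument "plan" is one flat list of numbers, 6 for each row, row after row: the shift along the world's x, y, z in units of 50 mm (1.0 is 50 mm), then the turn, a rotation vector about the world's x, y, z in rad. A call has 1 to 10 rows; each row is the pose to reach, as a shift and turn from the pose commanded when the call began; what a row does not reach only later rows make up. A row lasts 1/8 s, in which the tool goes at most 62.5 mm and 10.7 degrees, less where a joint would pass 70% of its speed; a pose out of reach is approached as far as the arm can. A call with a gripper value outside its range is refused whole. "grip" is the finger opening in mm, from 0 to 85.4, set as the call begins (left out, the last holds). The fingers move at their own pace and stop on an object; the grip force is fixed at half the most. Time passes only in rows, so rows that repeat a pose let the fingers close. It gives the time, the measured TCP pose, the force, the opening and the grip force at its end, in the units of the state.
- ctrl.get_obs(): the state, without advancing time (a new reading comes with each control period).
- ctrl.camera(name): name is "side" or "top" or "wrist"; returns a dict with "pixels" (400x640x3 uint8, red, green, blue), "fx", "fy", "cx", "cy" (pixels), "dist_coeffs" ([k1, k2, p1, p2, k3] as OpenCV has them; the pictures are not rectified), "origin" and "attitude" of the camera in the world. Camera axes: x right, y down, z forward; pixel columns grow to the right and rows downward; lengths in m; the calibration is good to about 2 mm. A picture is of the moment at which its call begins. There is no depth.
- ctrl.hand_in(): hands the job in; it is judged then, once.
The state is a dict: "time_s": time; "q": joint angles; "dq": joint speeds; "joint_efforts": joint torques, N m; "eef_pos": TCP position; "eef_rot": TCP orientation; "wrist_force": force on the tool from outside, world axes, zero at the start; "torque": the same for the moment, N m; "opening": opening from 0.0 (shut) to 1.0 (fully open); "grasp_force": force on a finger pad.
Only numpy, scipy, OpenCV 4.12 (cv2) and the standard library are available. Lean on these libraries where they do the work, as an engineer would, in place of code of your own. Each camera call takes 0.05 s, during which the arm holds its last target. There are 200 camera calls.

### The job

Close the open settling tank with its own cover, the one with two tongues on one edge: tilt the cover, hook both tongues in under the tank's overhanging lip, then swing it down and press the opposite edge past the spring catch until the cover lies fully home and level. Leave the plain cover and all the other things where they are.

Things in the scene. Friction and masses are not known exactly. Their poses are not given: they have to be found in the camera images.
- tank: Grey open tank fixed to the worktop, 180 mm long (x), 133 wide (y); origin: centre of its underside, z up. Mouth between the walls: x -81.5 to 81.5, y -58.5 to 58.5 mm. Rims of the long sides and of the +x end at z = 76. The -x end, roughly towards the robot, has the overhanging lip; the +x end has a spring catch in its middle, up to 90 mm high, between two posts.
- tank_lip (a point): Middle of the lower inner edge of the tank's full-width lip, at (-66, 0, 76) mm in the tank's frame; axes as the tank's. The lip overhangs the mouth from the end wall (inner face x = -81.5) to x = -66, underside z = 76, top z = 84. Below it the tank is open to its floor.
- tank_seat (a point): Centre of the plane on which the cover rests, (0, 0, 64) mm in the tank's frame; axes as the tank's. White ledges with tops at z = 64 run along the long sides (7 mm wide, x from -44.5 to 81.5) and the +x end (8 mm wide). Home, the cover has its underside here, its top at z = 72 (4 mm below the rims), its x axis along the tank's and its origin within 1.5 mm of this point in x.
- tank_catch (a point): Foot of the catch nose, where it reaches farthest into the mouth, at about (75.5, 0, 75) mm in the tank's frame; axes as the tank's. From there the nose slopes steeply up and outward to the wall, z about 89.
- catch (a joint): Spring catch, 34 mm wide, sliding outward (tank +x): 0 m fully in, 0.009 fully out; 2.4 N at 0, 300 N/m more. The cover's weight alone leaves its plain edge propped on the slope; pressed down there with some 5 to 20 N, the edge pushes the catch out and it springs back over the cover.
- lid: The tank's own cover, loose, lying flat, handle up: grey plate 8 mm thick, 112 wide (y), x from -66 to 80 mm, with two flat tongues on the -x edge, each 30 mm wide, centred at y = -30 and 30, reaching to x = -80, as thick as the plate. Origin on the plate's underside below the middle of the handle, z up. About 0.2 kg.
- lid_handle (a point): Centre of the cover's handle bar, at (0, 0, 32) mm in the cover's frame: a bar 70 mm long (y), 14 mm thick (x), from z = 24 to z = 40, on two 12 mm square posts at y = -29 and 29; open beneath.
- lid_tongue (a point): Midway between the tips of the tongues, at mid-thickness: (-80, 0, 4) mm in the cover's frame; axes as the cover's.
- lid_free (a point): Middle of the top of the cover's plain edge, opposite the tongues: (80, 0, 8) mm in the cover's frame; axes as the cover's.
- plain_lid: A cover of another tank, loose, lying flat: same material, thickness, width and handle, but 144 mm long and with no tongues. Not to be used. Origin on its underside below the handle.
- bowl: Rubber mixing bowl, loose, rim 110 mm across, 65 mm high; origin under its centre. A bystander.
- spatula: Plaster spatula, loose, 190 mm long, lying along its x. A bystander.
- model: Plaster tooth model, loose, 65 by 60 mm, 33 mm high; origin under its centre. A bystander.
- bottle: White plastic bottle, loose, 60 mm across, 130 mm high; origin under its centre. A bystander.
- jar: Clear jar with a lid, loose, 66 mm across, 70 mm high; origin under its centre. A bystander.
Not all that is in view belongs to the job. What is shaped like the lid but green or yellow is not meant.

How it is judged:
On the way:
1. both tongues are hooked under the tank's lip while the cover is still tilted (x of lid_tongue in the frame of tank between -0.085 and -0.07 m and z of lid_tongue in the frame of tank between 0.045 and 0.0735 m and y of lid_tongue in the frame of tank between -0.012 and 0.012 m and angle between lid's own z axis and vertical between 0.08 and 1 rad), for 0.1 s.
At the end, for the whole second after the job is handed in: Cover at rest in the tank: tongue tips 8 mm or more under the lip and within 3.5 mm of seated height, plain edge within 2.5 mm of it, level within 0.04 rad, in line with the tank within 0.06 rad, the catch less than 5 mm from fully in (x of lid_tongue in the frame of tank between -0.085 and -0.074 m and z of lid_tongue in the frame of tank between 0.063 and 0.0715 m and z of lid_free in the frame of tank between 0.068 and 0.0745 m and angle between lid's own z axis and vertical below 0.04 rad and angle between the x axis of lid and the x axis of tank, either way round below 0.06 rad and value of joint catch below 0.005 m and linear speed of lid below 0.02 m/s); the robot touches nothing.
It fails at once if the plain cover was moved more than 30 mm (distance of plain_lid from where it was at the start of the episode above 0.03 m).
It fails at once if a bystander was moved more than 30 mm (distance of any of bowl, spatula, model, bottle, jar from where it was at the start of the episode above 0.03 m).
It also fails if it takes over 58 s, if anything falls off the work surface, if the arm or the gripper's body presses on something with over 40 N, if the wrist force passes 120 N, or if a joint passes its speed limit or range.

## Working session

There is one attempt and no reset: what is moved stays moved. The work goes in short steps, Python scripts to look and compute and a tool call to move; the robot and the scene stay as the last step left them, time stands still between calls to the robot, and variables do not carry over. Pictures are saved under pics/ and viewed, at most 12 in all, crops included, and the job is handed in when it is done.

Besides the shell and the picture viewer there is one more tool, called after "Emit:" as name(argument=value, ...), one argument or row to a line, values as JSON. move_arm: Moves the arm, as the interface text tells. Its arguments: {"type":"object","properties":{"plan":{"type":"array"},"grip":{"type":"number"}},"required":["plan"]}

```bash
mkdir -p pics
cat > h.py <<'E'
from bench import ctrl
import numpy as np, cv2
from scipy.spatial.transform import Rotation as R
def snap(n,f):
    c=ctrl.camera(n); cv2.imwrite('pics/'+f,c['pixels'][:,:,::-1]); 
    import pickle; pickle.dump(c,open('pics/'+f+'.pkl','wb')); return c
def load(f):
    import pickle; return pickle.load(open('pics/'+f+'.pkl','rb'))
def pose(c):
    K=np.array([[c['fx'],0,c['cx']],[0,c['fy'],c['cy']],[0,0,1.]])
    a=np.array(c['attitude']); 
    M=a if a.shape==(3,3) else R.from_quat(a,scalar_first=True).as_matrix()
    return K,np.array(c['dist_coeffs'],float),M,np.array(c['origin'])
def unproj(c,uv,z):
    K,d,M,o=pose(c); p=cv2.undistortPoints(np.array(uv,float).reshape(-1,1,2),K,d).reshape(-1,2)
    r=np.c_[p,np.ones(len(p))]@M.T; z=np.broadcast_to(z,len(p)); return o+r*((z-o[2])/r[:,2])[:,None]
def proj(c,P):
    K,d,M,o=pose(c); return cv2.projectPoints((np.array(P)-o)@M,np.zeros(3),np.zeros(3),K,d)[0].reshape(-1,2)
E
python3 - <<'E'
from h import *
for n in('top','side'):
    c=snap(n,n+'0.png'); print(n,c['origin'],c['attitude'],c['fx'])
E
```

```text
top [ 0.1411484  -0.09794185  1.77285818] [ 0.07018789 -0.67765686  0.72818492 -0.0748436 ] 486.25735622991834
side [0.13545883 0.84773118 0.82809241] [ 0.083214   -0.16439186  0.8749627  -0.44776223] 361.10926540427477
```

View pics/top0.png

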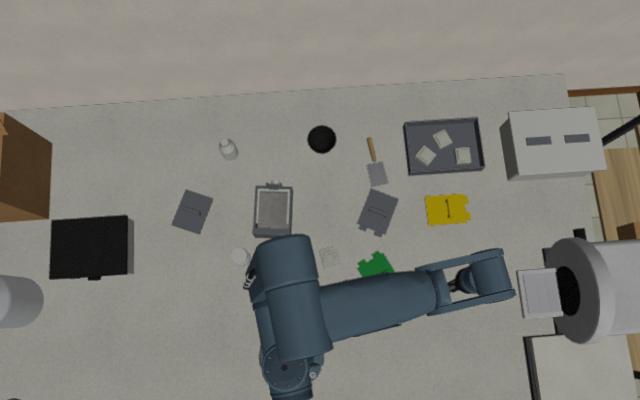

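View pics/side0.png

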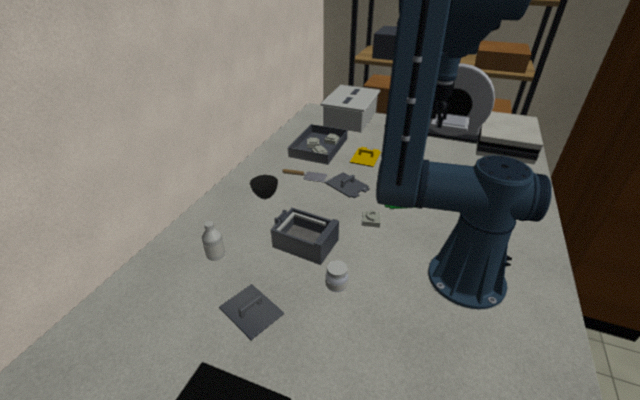

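The top view shows the tank near (272,210), the tongued grey lid near (378,212), and the plain cover near (192,211). The green and yellow ones are decoys. I'll enlarge the tank and lid.

Run:
```python
from h import *
c=load('top0.png'); p=c['pixels'][:,:,::-1]
a=cv2.resize(p[170:250,240:410],None,fx=4.7,fy=4.7,interpolation=cv2.INTER_CUBIC)
cv2.imwrite('pics/crop0.png',a); print(a.shape)
print(unproj(c,[(272,210),(378,212),(192,211)],[.07,.008,.008]))
```

```text
(376, 799, 3)
[[ 0.50602803  0.03207717  0.07      ]
 [ 0.48352607 -0.35450932  0.008     ]
 [ 0.53688389  0.33341238  0.008     ]]
```

View pics/crop0.png

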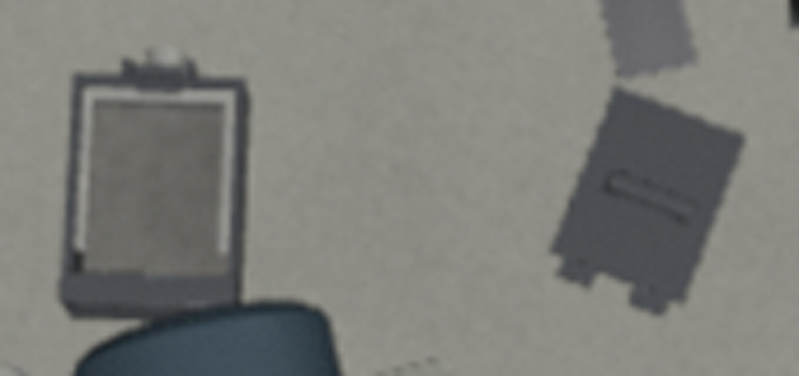

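Run:
```python
from h import *
c=load('top0.png'); f=lambda L:(np.array(L,float)+.5)/4.7-.5+[240,170]
def fit(model,P):
    m=np.array(model);P=P[:,:2]; mc=m.mean(0);pc=P.mean(0);H=(m-mc).T@(P-pc)
    a=np.arctan2(H[0,1]-H[1,0],H[0,0]+H[1,1]);r=np.array([[np.cos(a),-np.sin(a)],[np.sin(a),np.cos(a)]])
    t=pc-r@mc; print('pos',t,'yaw',a,'res mm',((m@r.T+t-P)*1e3).round(1).tolist())
P=unproj(c,f([(617,87),(745,135),(552,252),(685,302)]),.008)
fit([(.08,.056),(.08,-.056),(-.066,.056),(-.066,-.056)],P)
print(unproj(c,f([(608,181),(694,211)]),.04).mean(0))
P=unproj(c,f([(75,74),(247,82),(240,305),(63,272)]),[.076,.076,.084,.084]); print(P)
fit([(.09,.0665),(.09,-.0665),(-.09,-.0665),(-.066,.0665)],P)
o=ctrl.get_obs();print(o['eef_pos'],o['eef_rot'],R.from_quat(o['eef_rot'],scalar_first=True).as_matrix())
```

```text
pos [ 0.48199884 -0.35150202] yaw -0.4456559089068017 res mm [[2.0, 1.4], [0.1, -2.0], [-0.5, 0.8], [-1.7, -0.2]]
[ 0.47986208 -0.35049515  0.04      ]
[[ 0.59963642  0.0858789   0.076     ]
 [ 0.58380718 -0.04531814  0.076     ]
 [ 0.41055419 -0.02968154  0.084     ]
 [ 0.44502025  0.10114573  0.084     ]]
pos [0.50378215 0.02858145] yaw -0.09601662218740395 res mm [[0.1, 0.3], [3.2, -0.9], [-2.7, 0.7], [-0.6, -0.0]]
[ 0.19914798 -0.53886857  0.23046201] [-7.94117244e-04  9.84390592e-01  1.75995827e-01  1.00821515e-05] [[ 9.38050937e-01  3.46497290e-01 -2.59673092e-04]
 [ 3.46497258e-01 -9.38049676e-01  1.56699192e-03]
 [ 2.99372193e-04 -1.55989425e-03 -9.99998739e-01]]
```

The lid is at (0.481, −0.351) with yaw −0.446, and the tank is at (0.504, 0.029) with yaw −0.096. Fit residuals are about 3 mm at most. I'll move above the handle.

Emit:
move_arm(
  plan=[1.1,0.8,-0.2,0,0,0.15,2.2,1.5,-0.4,0,0,0.3,3.4,2.3,-0.6,0,0,0.45,4.5,3,-0.8,0,0,0.6,5.64,3.76,-1.0,0,0,0.77,5.64,3.76,-1.0,0,0,0.77,5.64,3.76,-1.0,0,0,0.77,5.64,3.76,-1.0,0,0,0.77],
  grip=85,
)

```text
time_s: 1.1
eef_pos: [0.4807, -0.3516, 0.181]
eef_rot: [-0.0, 0.846, 0.533, -0.0]
wrist_force: [0.4, -0.3, -1.1]
opening: 0.997
grasp_force: 0.0
```

Run:
```python
from h import *
c=snap('wrist','w1.png'); o=ctrl.get_obs();M=R.from_quat(o['eef_rot'],scalar_first=True).as_matrix()
print(o['time_s'],o['eef_pos'],M.round(3).tolist(),c['origin'],c['fx'],c['dist_coeffs'])
print('cam in tool',M.T@(np.array(c['origin'])-o['eef_pos']))
x=np.array([.481,-.351,0]);a=-.446;r=R.from_euler('z',a).as_matrix()
print(proj(c,np.array([(.08,.056,.008),(.08,-.056,.008),(-.066,.056,.008),(-.066,-.056,.008),(0,.035,.04),(0,-.035,.04)])@r.T+x).round(0).tolist())
```

```text
1.15 [ 0.48047254 -0.35202611  0.18123721] [[0.433, 0.901, -0.0], [0.901, -0.433, -0.0], [-0.0, -0.0, -1.0]] [ 0.51610171 -0.27729791  0.32322118] 289.35684316208847 [0.01268046 0.         0.         0.         0.        ]
cam in tool [ 0.08274707 -0.00030391 -0.14200712]
[[396.0, 126.0], [388.0, 224.0], [258.0, 126.0], [265.0, 224.0], [320.0, 151.0], [320.0, 218.0]]
```

View pics/w1.png

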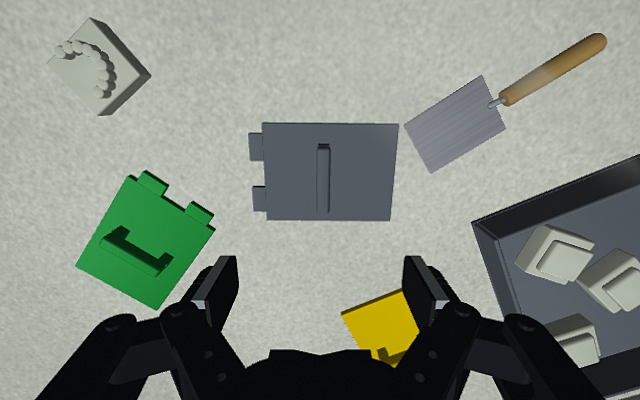

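The wrist view shows the lid with plain-edge corners at (398,124) and (391,220), tongue-edge corners at (263,122) and (266,219), and the handle from (323,145) to (323,212). That is within a few pixels of the prediction, so I'll refine the pose.

```bash
cat >> h.py <<'E'
from scipy.optimize import least_squares
def fitpose(c,pts,uv,x0):
    """planar pose x,y,yaw of an object standing on z=x0[3]"""
    g=lambda x:(proj(c,np.array(pts)@R.from_euler('z',x[2]).as_matrix().T+[x[0],x[1],x0[3]])-uv)
    s=least_squares(lambda x:g(x).ravel(),x0[:3],x_scale=[.01,.01,.1]); return s.x,g(s.x).round(1)
E
python3 - <<'E'
from h import *
c=load('w1.png')
x,r=fitpose(c,[(.08,.056,.008),(.08,-.056,.008),(-.066,.056,.008),(-.066,-.056,.008),(0,.035,.04),(0,-.035,.04)],[(398,124),(391,220),(263,122),(266,219),(323,144),(323.5,212)],[.481,-.351,-.446,0])
print(x,r.tolist())
E
```

```text
[ 0.48591456 -0.34758726 -0.45599075] [[1.8, -1.9], [-0.7, 0.3], [-1.9, -1.3], [0.4, 0.1], [0.9, 2.0], [-0.6, 1.0]]
```

Emit:
move_arm(
  plan=[0.07,0.04,-1,0,0,-0.01,0.07,0.04,-2,0,0,-0.01,0.07,0.04,-2.8,0,0,-0.01,0.07,0.04,-3.3,0,0,-0.01,0.07,0.04,-3.3,0,0,-0.01],
  grip=85,
)

```text
time_s: 1.78
eef_pos: [0.4824, -0.3491, 0.0143]
eef_rot: [-0.002, 0.849, 0.528, -0.001]
wrist_force: [0.2, -0.6, 0.7]
opening: 0.996
grasp_force: 0.0
```

Emit:
move_arm(
  plan=[0,0,0,0,0,0,0,0,0,0,0,0,0,0,0,0,0,0,0,0,0,0,0,0,0,0,0,0,0,0,0,0,0,0,0,0,0,0,0,0,0,0],
  grip=0,
)

```text
time_s: 2.65
eef_pos: [0.4853, -0.3498, 0.0172]
eef_rot: [0.001, 0.849, 0.529, 0.0]
wrist_force: [-0.2, 0.7, 6.0]
opening: 0.149
grasp_force: 59.8
```

Emit:
move_arm(
  plan=[0,0,0.5,0,0,0,0,0,1.5,0,0,0,0,0,2.7,0,0,0,0.1,0.7,3.6,0,0,0.06,0.2,1.6,4,0,0,0.14,0.3,2.5,4,0,0,0.22,0.4,3.5,4,0,0,0.3,0.4,4.3,4,0,0,0.36,0.4,4.6,4,0,0,0.36,0.4,4.6,4,0,0,0.36],
)

```text
time_s: 3.9
eef_pos: [0.5045, -0.1189, 0.216]
eef_rot: [-0.0, 0.74, 0.672, -0.0]
wrist_force: [0.9, -0.7, -1.5]
opening: 0.154
grasp_force: 58.9
```

Run:
```python
from h import *
c=snap('wrist','w2.png'); t=snap('top','t2.png');o=ctrl.get_obs()
print(o['time_s'],o['eef_pos'],o['eef_rot'],o['opening'],o['wrist_force'])
P=np.array([(.09,.0665,.076),(.09,-.0665,.076),(-.09,-.0665,.084),(-.09,.0665,.084),(-.066,.0585,.084),(-.066,-.0585,.084)])
print(proj(c,P@R.from_euler('z',-.096).as_matrix().T+[.504,.0286,0]).round(0).tolist())
```

```text
4.0 [ 0.50477775 -0.12040378  0.21616885] [ 1.64417121e-04  7.40893446e-01  6.71622523e-01 -2.47435748e-04] 0.1488675912327367 [ 0.13016275 -0.4403566  -1.78902783]
[[419.0, -80.0], [402.0, 103.0], [204.0, 103.0], [180.0, -87.0], [214.0, -72.0], [230.0, 94.0]]
```

View pics/w2.png

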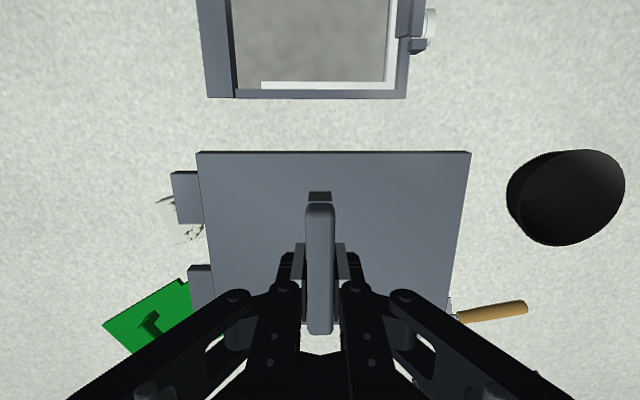

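The lid is held level and square. Its far corners are at (196,151) and (471,152), and the tank's near wall is at row 97. The tank is cut off at the top, so I'll work out a viewpoint that shows all of it.

Run:
```python
from h import *
c=load('w2.png'); o=np.array(c['origin'])
P=np.array([(.09,.0665,.076),(.09,-.0665,.076),(-.09,-.0665,.084),(-.09,.0665,.084),(-.066,.0585,.084),(-.066,-.0585,.084)])@R.from_euler('z',-.096).as_matrix().T+[.504,.0286,0]
for d in [(0,0,.12),(0,-.03,.12),(0,0,.16),(0,.03,.16)]:
    c['origin']=o+d; print(d,proj(c,P).round(0).tolist())
```

```text
(0, 0, 0.12) [[385.0, -18.0], [378.0, 103.0], [239.0, 103.0], [229.0, -21.0], [250.0, -13.0], [258.0, 96.0]]
(0, -0.03, 0.12) [[385.0, -50.0], [377.0, 78.0], [235.0, 77.0], [223.0, -54.0], [245.0, -45.0], [254.0, 71.0]]
(0, 0, 0.16) [[379.0, -6.0], [373.0, 103.0], [247.0, 102.0], [238.0, -9.0], [257.0, -1.0], [263.0, 97.0]]
(0, 0.03, 0.16) [[379.0, 20.0], [373.0, 124.0], [250.0, 124.0], [242.0, 19.0], [261.0, 26.0], [267.0, 119.0]]
```

Emit:
move_arm(
  plan=[0,0.2,1,0,0,0,0,0.4,2,0,0,0,0,0.6,3.2,0,0,0,0,0.6,3.2,0,0,0,0,0.6,3.2,0,0,0],
)

```text
time_s: 4.62
eef_pos: [0.5045, -0.0905, 0.3755]
eef_rot: [-0.0, 0.741, 0.671, -0.0]
wrist_force: [0.1, -0.5, -2.7]
opening: 0.15
grasp_force: 59.1
```

Run:
```python
from h import *
c=snap('wrist','w3.png'); p=c['pixels'][:,:,::-1]; o=ctrl.get_obs(); print(o['eef_pos'],o['eef_rot'])
cv2.imwrite('pics/w3c.png',cv2.resize(p[0:150,210:410],None,fx=4,fy=4,interpolation=cv2.INTER_CUBIC))
```

```text
[ 0.50413164 -0.09018784  0.37444519] [-1.26146112e-03  7.41086778e-01  6.71407686e-01 -7.17446608e-04]
```

View pics/w3c.png

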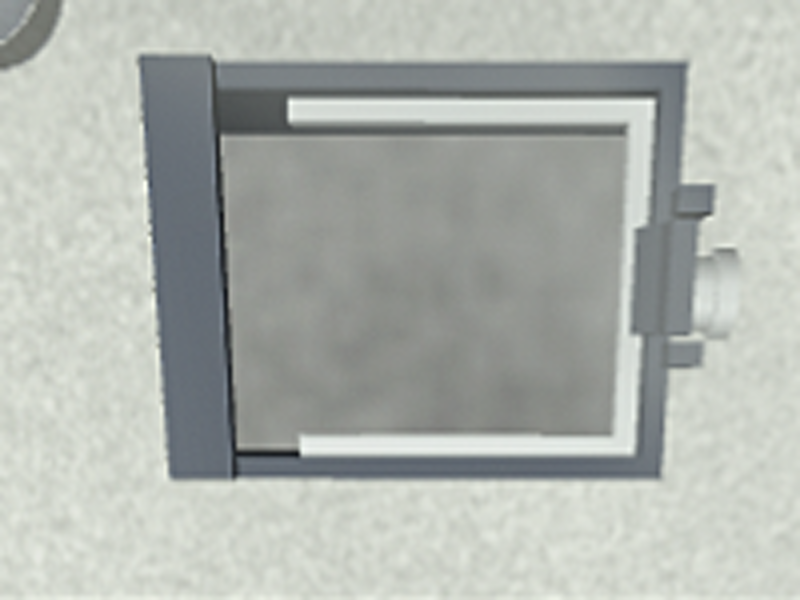

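The tank rim corners in the crop are (686,63) and (660,478). The lip's outer corners are (140,57) and (170,478), and its inner corners are (211,55) and (234,478). Next I'll fit the tank and the lid-in-hand, both from the wrist camera.

Run:
```python
from h import *
c=load('w3.png')
uv=(np.array([(686,63),(660,478),(140,57),(170,478),(211,55),(234,478)],float)+.5)/4-.5+[210,0]
M=[(.09,.0665,.076),(.09,-.0665,.076),(-.09,.0665,.084),(-.09,-.0665,.084),(-.066,.0665,.084),(-.066,-.0665,.084)]
x,r=fitpose(c,M,uv,[.504,.0286,-.096,0]); print('tank',x,r.tolist())
c=load('w2.png'); g=cv2.cvtColor(c['pixels'],cv2.COLOR_RGB2GRAY)
uv=np.array([(470,153.5),(197,153.5),(171,172),(177,223),(188,266)],np.float32)
uv2=cv2.cornerSubPix(g,uv.reshape(-1,1,2).copy(),(4,4),(-1,-1),(3,50,.01)).reshape(-1,2);print(uv2.round(1).tolist())
L=np.array([(.08,.056,.008),(-.066,.056,.008),(-.08,.045,.008),(-.08,.015,.008),(-.08,-.015,.008)])
T=np.array([.50478,-.1204,.21617]); Mt=R.from_quat([1.64e-4,.74089,.67162,-2.5e-4],scalar_first=True).as_matrix()
B=Mt@np.array([[0,1,0],[1,0,0],[0,0,-1.]]) # lid axes if square in hand
for tilt in (0,1):
  def g2(x): return proj(c,L@(B@R.from_euler('zyx',[x[3],x[4]*tilt,0]).as_matrix()).T+T+B@x[:3])-uv
  s=least_squares(lambda x:g2(x).ravel(),[0,0,-.013,0,0],x_scale=[.01,.01,.01,.1,.1]); print('lid in tool (lid axes)',s.x.round(4),g2(s.x).round(1).tolist())
print('B yaw',np.arctan2(B[1,0],B[0,0]))
```

```text
tank [ 0.50724882  0.03286767 -0.09977498] [[0.6, -0.3], [0.5, 0.6], [-0.8, -0.8], [-0.4, 0.6], [0.0, -0.2], [0.2, 0.7]]
[[471.5, 152.8000030517578], [194.6999969482422, 153.39999389648438], [169.5, 173.39999389648438], [178.60000610351562, 224.0], [191.10000610351562, 264.29998779296875]]
lid in tool (lid axes) [-0.0017  0.0018 -0.02   -0.0051  0.    ] [[-0.5, 0.4], [-2.0, -1.7], [0.7, -0.2], [2.9, -0.3], [-1.0, 2.0]]
lid in tool (lid axes) [-0.0019  0.0017 -0.0199 -0.0028 -0.0108] [[-0.3, 0.5], [-2.3, -1.5], [0.7, -0.1], [2.9, -0.5], [-0.8, 1.7]]
B yaw -0.09800223558535931
```

```bash
cat > plan.py <<'E'
from h import *
yaw=-.0998; tk=np.array([.5072,.0329,0]); Rt=R.from_euler('z',yaw).as_matrix()
off=np.array([.0013,-.0002,.018]) # TCP(nominal) in lid frame
def tcp(tipx,tipz,th):
    A=R.from_euler('y',-th).as_matrix(); O=np.array([tipx,0,tipz])-A@[-.08,0,.004]
    return tk+Rt@(O+A@off), Rt@[0,-th,0]
def units(seq,N,th0=0):
    for s in seq:
        p,r=tcp(*s); print(s,((p-N)/.05).round(3).tolist(),(r-Rt@[0,-th0,0]).round(3).tolist())
E
python3 - <<'E'
from plan import *
c=load('w3.png')
uv=(np.array([(686,63),(660,478),(140,57),(170,478),(211,55),(234,478)],float)+.5)/4-.5+[210,0]
M=np.array([(.09,.0665,.076),(.09,-.0665,.076),(-.09,.0665,.084),(-.09,-.0665,.084),(-.066,.0665,.084),(-.066,-.0665,.084)])
g=lambda x:(proj(c,M@R.from_euler('z',x[2]).as_matrix().T+[x[0],x[1],x[3]])-uv).ravel()
print(least_squares(g,[.507,.033,-.1,0],x_scale=[.01,.01,.1,.01]).x.round(4))
units([(-.050,.160,.28),(-.055,.110,.28),(-.058,.067,.28),(-.078,.0665,.28)],np.array([.50465,-.0893,.37546]))
E
```

```text
[ 0.507   0.0334 -0.0996 -0.0039]
(-0.05, 0.16, 0.28) [0.533, 2.392, -3.591] [-0.028, -0.279, 0.0]
(-0.055, 0.11, 0.28) [0.434, 2.402, -4.591] [-0.028, -0.279, 0.0]
(-0.058, 0.067, 0.28) [0.374, 2.408, -5.451] [-0.028, -0.279, 0.0]
(-0.078, 0.0665, 0.28) [-0.024, 2.447, -5.461] [-0.028, -0.279, 0.0]
```

Emit:
move_arm(
  plan=[0.1,0.5,0,-0.014,-0.139,0,0.3,1.2,0,-0.028,-0.279,0,0.53,2.1,-0.8,-0.028,-0.279,0,0.53,2.4,-1.8,-0.028,-0.279,0,0.53,2.4,-2.7,-0.028,-0.279,0,0.5,2.4,-3.62,-0.028,-0.279,0,0.5,2.4,-3.62,-0.028,-0.279,0,0.5,2.4,-3.62,-0.028,-0.279,0],
)

```text
time_s: 5.68
eef_pos: [0.5303, 0.0301, 0.1961]
eef_rot: [0.104, 0.734, 0.665, 0.094]
wrist_force: [-0.6, 0.3, -2.1]
opening: 0.154
grasp_force: 59.4
```

Run:
```python
from plan import *
c=snap('wrist','w4.png'); s=snap('side','s4.png'); o=ctrl.get_obs(); print(o['time_s'],o['eef_pos'],o['wrist_force'],o['grasp_force'])
w=c['pixels'][:,:,::-1]; s=s['pixels'][:,:,::-1]
cv2.imwrite('pics/m4.png',np.vstack([cv2.resize(w[100:400,120:520],(800,600))[:340],cv2.resize(s[170:270,230:390],(416,260),interpolation=cv2.INTER_CUBIC) if 0 else cv2.copyMakeBorder(cv2.resize(s[165:265,230:390],(416,260),interpolation=cv2.INTER_CUBIC),0,0,0,384,0)]))
```

```text
5.775 [0.5312507  0.03006058 0.19761389] [ 0.16697994 -0.29729813 -2.2304439 ] 59.36607599258423
```

View pics/m4.png

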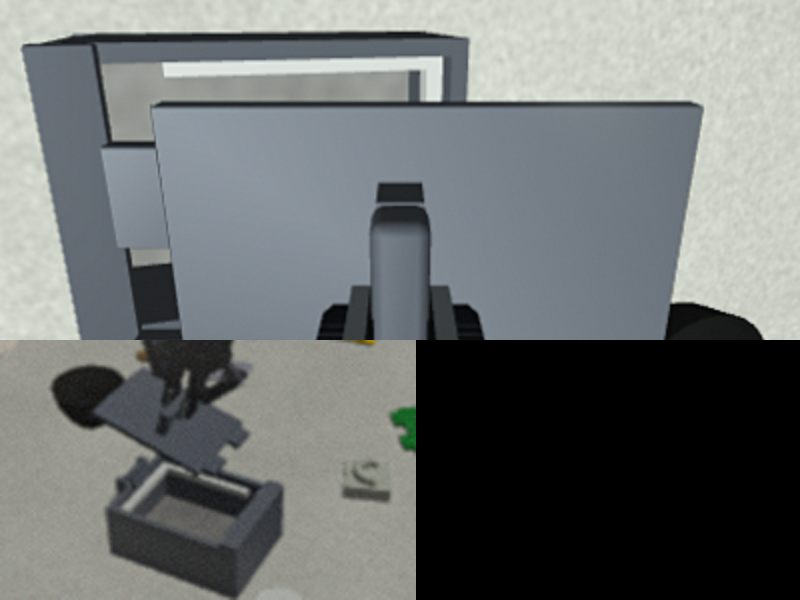

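The lid is tilted the right way, tongues down and towards the lip, and lines up with the mouth. Lowering it now.

Emit:
move_arm(
  plan=[-0.05,0,-0.4,0,0,0,-0.08,0,-0.8,0,0,0,-0.1,0,-1.2,0,0,0,-0.12,0.01,-1.5,0,0,0,-0.13,0.01,-1.7,0,0,0,-0.13,0.01,-1.86,0,0,0,-0.13,0.01,-1.86,0,0,0],
)

```text
time_s: 6.65
eef_pos: [0.5231, 0.0311, 0.102]
eef_rot: [0.103, 0.733, 0.665, 0.093]
wrist_force: [-0.5, -0.1, -2.0]
opening: 0.154
grasp_force: 59.3
```

Run:
```python
from plan import *
c=snap('wrist','w5.png'); o=ctrl.get_obs(); print(o['time_s'],o['eef_pos'],o['wrist_force'],o['torque'],o['grasp_force'])
cv2.imwrite('pics/m5.png',cv2.resize(c['pixels'][80:300,120:520,::-1],None,fx=2,fy=2))
```

```text
6.7 [0.52341737 0.03108088 0.10241276] [-0.66053615  1.19923527 -2.84886415] [0.03990857 0.26408452 0.0052403 ] 59.33810591697693
```

View pics/m5.png

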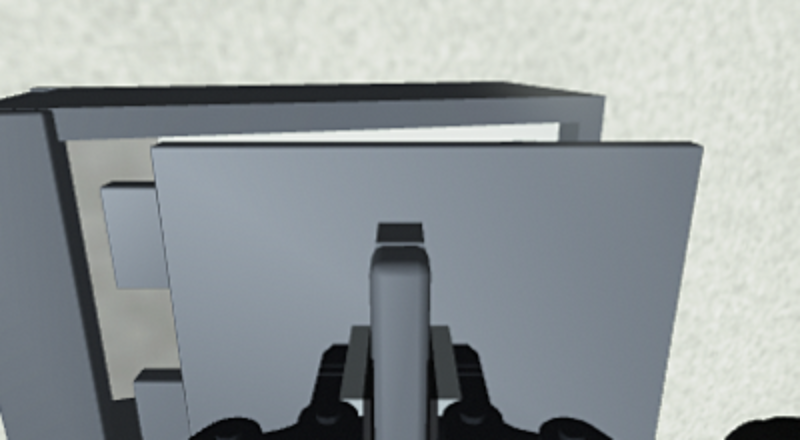

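The tongues sit about 8–10 mm in front of the lip edge, clear on both sides with no contact force. I'll slide them under the lip.

Emit:
move_arm(
  plan=[-0.1,0.01,0,0,0,0,-0.2,0.02,0,0,0,0,-0.3,0.03,0,0,0,0,-0.36,0.035,-0.01,0,0,0,-0.4,0.04,-0.01,0,0,0,-0.4,0.04,-0.01,0,0,0,-0.4,0.04,-0.01,0,0,0],
)

```text
time_s: 7.58
eef_pos: [0.5034, 0.0331, 0.1019]
eef_rot: [0.104, 0.733, 0.665, 0.094]
wrist_force: [0.3, 0.2, -2.3]
opening: 0.153
grasp_force: 59.3
```

Run:
```python
from plan import *
c=snap('wrist','w6.png'); o=ctrl.get_obs(); print(o['time_s'],o['eef_pos'],o['wrist_force'],o['torque'])
cv2.imwrite('pics/m6.png',cv2.resize(c['pixels'][80:300,120:520,::-1],None,fx=2,fy=2))
off[2]=.0165
units([(-.078,.0665,.28),(-.0785,.0675,.2),(-.079,.0675,.12),(-.079,.068,.07),(-.079,.068,.03),(-.079,.068,.0)],tcp(-.078,.0665,.28)[0],.28)
```

```text
7.625 [0.50338483 0.0330531  0.10184   ] [-0.69817955 -0.33681772 -2.4680801 ] [-0.00198466  0.24769603 -0.00436898]
(-0.078, 0.0665, 0.28) [0.0, 0.0, 0.0] [0.0, 0.0, 0.0]
(-0.0785, 0.0675, 0.2) [0.04, -0.004, -0.102] [0.008, 0.08, 0.0]
(-0.079, 0.0675, 0.12) [0.07, -0.007, -0.227] [0.016, 0.159, 0.0]
(-0.079, 0.068, 0.07) [0.09, -0.009, -0.297] [0.021, 0.209, 0.0]
(-0.079, 0.068, 0.03) [0.104, -0.01, -0.361] [0.025, 0.249, 0.0]
(-0.079, 0.068, 0.0) [0.112, -0.011, -0.41] [0.028, 0.279, 0.0]
```

View pics/m6.png

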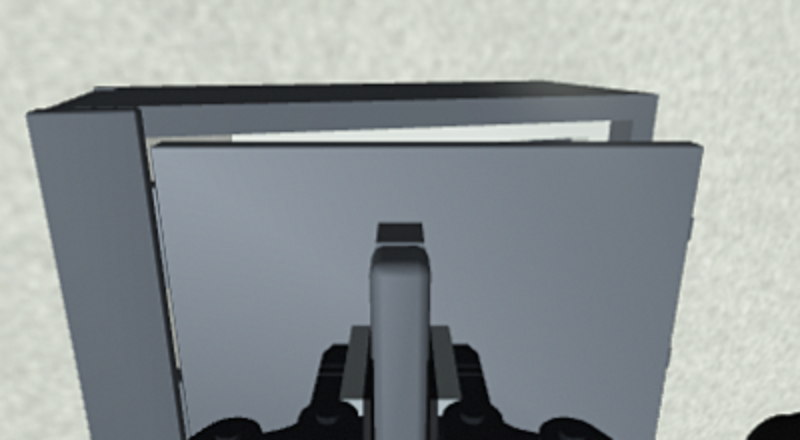

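Both tongues are under the lip, and no contact force shows. Swinging down.

Emit:
move_arm(
  plan=[0.02,0,-0.05,0.004,0.04,0,0.04,0,-0.1,0.008,0.08,0,0.055,0,-0.165,0.012,0.12,0,0.07,-0.01,-0.227,0.016,0.159,0,0.07,-0.01,-0.227,0.016,0.159,0],
)

```text
time_s: 8.25
eef_pos: [0.5069, 0.0326, 0.0902]
eef_rot: [0.044, 0.739, 0.671, 0.04]
wrist_force: [-3.2, 0.3, -1.1]
opening: 0.146
grasp_force: 59.7
```

Emit:
move_arm(
  plan=[0.01,0,-0.035,0.003,0.025,0,0.02,0,-0.07,0.005,0.05,0,0.02,0,-0.07,0.005,0.05,0],
)

```text
time_s: 8.62
eef_pos: [0.508, 0.0326, 0.087]
eef_rot: [0.026, 0.74, 0.672, 0.023]
wrist_force: [-3.4, 0.4, 2.9]
opening: 0.151
grasp_force: 60.0
```

Emit:
move_arm(
  plan=[0.006,0,-0.03,0.002,0.02,0,0.014,0,-0.064,0.004,0.04,0,0.014,0,-0.064,0.004,0.04,0],
)

```text
time_s: 9.0
eef_pos: [0.508, 0.0327, 0.0831]
eef_rot: [0.01, 0.74, 0.672, 0.009]
wrist_force: [-3.5, 1.2, -2.4]
opening: 0.146
grasp_force: 59.4
```

Emit:
move_arm(
  plan=[0.004,0,-0.03,0.0015,0.015,0,0.008,0,-0.06,0.003,0.03,0,0.008,0,-0.07,0.004,0.04,0,0.008,0,-0.07,0.004,0.04,0],
)

```text
time_s: 9.5
eef_pos: [0.5094, 0.0326, 0.0812]
eef_rot: [-0.004, 0.741, 0.672, -0.003]
wrist_force: [-5.8, 0.2, 6.9]
opening: 0.147
grasp_force: 60.5
```

Emit:
move_arm(
  plan=[0,0,0,0,0,0,0,0,0,0,0,0,0,0,0,0,0,0,0,0,0,0,0,0,0,0,0.6,0,0,0,0,0,1.6,0,0,0,0,-0.8,2.6,0,0,0,0,-1.6,3.4,0,0,0,0,-1.6,3.4,0,0,0,0,-1.6,3.4,0,0,0],
  grip=50,
)

```text
time_s: 10.75
eef_pos: [0.5084, -0.0472, 0.2495]
eef_rot: [-0.004, 0.741, 0.672, -0.003]
wrist_force: [0.2, 0.4, -0.1]
opening: 0.587
grasp_force: 0.0
```

Run:
```python
from plan import *
c=snap('wrist','w7.png'); s=snap('side','s7.png'); o=ctrl.get_obs(); print(o['time_s'],o['eef_pos'],o['wrist_force'])
a=cv2.resize(c['pixels'][0:300,120:520,::-1],(400*4//3,400)); b=cv2.resize(s['pixels'][190:270,260:350,::-1],(267,237),interpolation=cv2.INTER_CUBIC)
cv2.imwrite('pics/m7.png',np.hstack([a,cv2.copyMakeBorder(b,0,163,0,0,0)]))
P=np.array([(.08,.056,.072),(.08,-.056,.072),(.08,.056,.088),(-.066,.056,.072),(0,.035,.104),(0,-.035,.104)])
print((((proj(c,P@Rt.T+tk))-[120,0])*4/3).round(0).tolist())
```

```text
10.85 [ 0.50789249 -0.04637623  0.2485567 ] [-0.53024935  0.5184828  -0.12828717]
[[367.0, 59.0], [355.0, 210.0], [372.0, 54.0], [169.0, 58.0], [257.0, 85.0], [257.0, 189.0]]
```

View pics/m7.png

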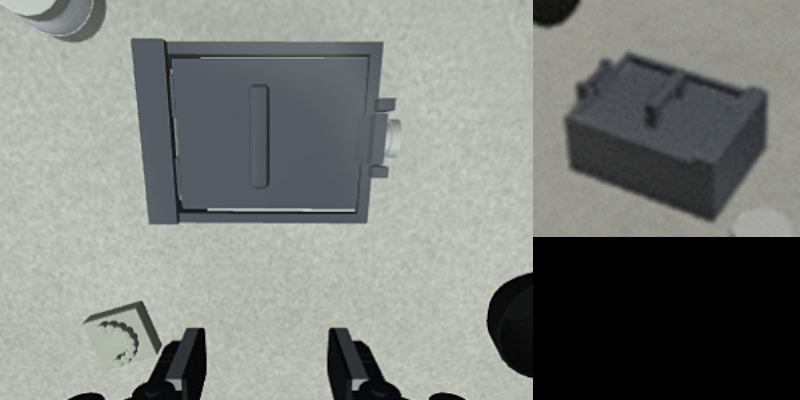

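The lid is seated between the walls with tongues under the lip, and the catch nose overlaps its plain edge. I'll confirm with a press near the plain edge, fingers shut.

Emit:
move_arm(
  plan=[0.4,0.6,0,0,0,0,0.94,1.49,0,0,0,0,0.94,1.49,0,0,0,0,0.94,1.49,-1,0,0,0,0.94,1.49,-2,0,0,0,0.94,1.49,-2.8,0,0,0,0.94,1.49,-3.2,0,0,0,0.94,1.49,-3.3,0,0,0,0.94,1.49,-3.3,0,0,0],
  grip=0,
)

```text
time_s: 11.98
eef_pos: [0.5555, 0.0272, 0.0851]
eef_rot: [-0.004, 0.74, 0.672, -0.004]
wrist_force: [0.2, -1.4, 0.7]
opening: 0.001
grasp_force: 0.0
```

Emit:
move_arm(
  plan=[0,0,-0.06,0,0,0,0,0,-0.12,0,0,0,0,0,-0.18,0,0,0,0,0,-0.22,0,0,0,0,0,-0.24,0,0,0,0,0,-0.24,0,0,0],
)

```text
time_s: 12.72
eef_pos: [0.5558, 0.0271, 0.0732]
eef_rot: [-0.004, 0.741, 0.672, -0.003]
wrist_force: [0.6, 0.8, -0.3]
opening: -0.001
grasp_force: 0.0
```

No contact at z = 73 mm, so the lid is already at seated height there. I'll press to make sure.

Emit:
move_arm(
  plan=[0,0,-0.03,0,0,0,0,0,-0.06,0,0,0,0,0,-0.09,0,0,0,0,0,-0.11,0,0,0,0,0,-0.11,0,0,0],
)

```text
time_s: 13.35
eef_pos: [0.5563, 0.0271, 0.0719]
eef_rot: [-0.003, 0.74, 0.672, -0.003]
wrist_force: [-14.9, 1.9, 34.2]
opening: 0.003
grasp_force: 16.8
```

Firm contact at z = 72 mm with 34 N means the lid is resting on its ledges. Retreating.

Emit:
move_arm(
  plan=[0,0,0.3,0,0,0,0,0,1.2,0,0,0,0,0,2.4,0,0,0,-0.4,-0.7,3.3,0,0,0,-0.9,-1.7,3.6,0,0,0,-0.9,-1.7,3.6,0,0,0,-0.9,-1.7,3.6,0,0,0],
)

```text
time_s: 14.22
eef_pos: [0.5108, -0.0578, 0.2476]
eef_rot: [-0.004, 0.741, 0.672, -0.003]
wrist_force: [0.2, -0.3, 0.0]
opening: 0.002
grasp_force: 0.0
```

Run:
```python
from plan import *
c=snap('wrist','w8.png'); o=ctrl.get_obs(); print(o['time_s'],o['eef_pos'],o['wrist_force'])
cv2.imwrite('pics/m8.png',cv2.resize(c['pixels'][0:190,200:440,::-1],None,fx=3,fy=3,interpolation=cv2.INTER_CUBIC))
```

```text
14.275 [ 0.51074066 -0.05731754  0.24718838] [ 0.61634152 -0.58818705  0.04416324]
```

View pics/m8.png

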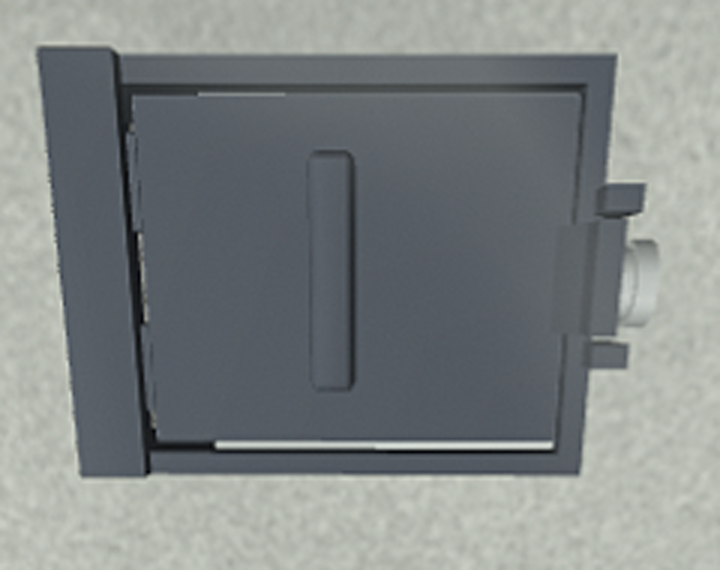

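The cover lies in the mouth with the catch nose at (585,275) over its plain edge, the tongues under the lip, and even gaps all round. Handing in.

```bash
python3 -c "
from bench import ctrl
print(ctrl.hand_in())"
```

```text
the job is handed in; nothing more can be done
None
```

I hooked both tongues under the lip, swung the cover down and pressed it past the catch; it looks home and level, and I handed the job in at about 14 s, with no verdict returned.

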